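# Screw the lid onto the laptop-screw jar

## Robot

A 6-joint arm with a two-finger parallel gripper is mounted at the origin on the work surface. World frame = base frame: x ahead of the robot, y to its left, z up, the work surface at z = 0. Lengths are in m, angles in rad, forces in N, time in s.
With the tool pointing down it reaches from about 0.35 to 0.875 m from the base axis. Payload 15.5 kg.
Tool frame: the origin (TCP) lies midway between the tips of the shut fingers; the grasp point (between the pads) lies 19 mm behind it (manip.hold_point_z is the distance from the TCP to the grasp point, in m); y points along the fingers, x is the direction in which the jaws open and shut, and the axes are right-handed (so a half turn about y gives the same grasp; the last joint's range is limited). The gripper opens to 85 mm and grips with 20 to 120 N. Pads are 22 mm wide; open, the fingers measure 114 mm over their backs; the gripper's body (76 mm by 85 mm) begins 54 mm behind the grasp point. The pads swing forward as they close: fully open they stand 13 mm farther back than shut.
Start: joints at [-1.29, 0.494, 1.345, -0, 1.302, -0.096], TCP at [0.229, -0.581, 0.231] pointing down, gripper open.
Joint ranges: [-2.91, 2.91], [-0.82, 2.16], [0.22, 2.67], [-1.22, 4.37], [0.12, 2.79], [-3.08, 3.08]. Speed limits (rad/s): [1.89, 1.89, 2.57, 3.01, 3.01, 3.01].

## Interface

Orientations are given as a 3x3 rotation matrix whose columns are the frame's x, y, z axes.
In Python, from station import manip, cams, workorder gives the robot as it stands.
- The arm moves only by the shell command python3 -m jog 'ROWS' [FORCE]. ROWS is JSON, a list that holds one entry, the list of rows, each a list of 5 numbers: the shift along the tool's x, y, z in m, then the turn about the tool's y in rad, then the finger opening in m, from 0 to 0.0854. In form: [[[dx, dy, dz, twist, gripper], ...]]. A call has 1 to 8 rows; each row is the pose to reach, as a shift and turn from the pose commanded when the call began, along the tool's axes at that moment; what a row does not reach only later rows make up. A row lasts 1/8 s, in which the tool goes at most 62.5 mm and 10.7 degrees, less where a joint would pass 70% of its speed; a pose out of reach is approached as far as the arm can. A call with a gripper value outside its range is refused whole. The fingers move at their own pace and stop on an object; FORCE is the grip in N (left out, the last holds). Time passes only in rows, so rows that repeat a pose let the fingers close. It gives the time, the measured TCP pose, the force and the opening at its end, in the units of the state.
- manip.sense(): the state, without advancing time (a new reading comes with each control period).
- cams.snapshot(name): name is "side" or "top" or "wrist"; returns a dict with "img" (420x560x3 uint8, red, green, blue), "fx", "fy", "cx", "cy" (pixels), "k1" (the pictures are not rectified: a ray, as slopes to the right and down, at radius r is drawn at 1 + k1 r^2 times it, then the intrinsics apply), "position" and "orientation" of the camera in the world. Camera axes: x right, y up, looking along -z (the intrinsics and any distortion apply to the point x, -y, -z); pixel columns grow to the right and rows downward; lengths in m; the calibration is good to about 2 mm. A picture is of the moment at which its call begins. There is no depth.
- workorder.hand_in(): hands the job in, once; it reports no verdict.
The state is a dict: "time": time; "joint_positions": joint angles; "dq": joint speeds; "tau": joint torques, N m; "tcp_pos": TCP position; "eef_rot": TCP orientation; "wrist_force": force on the tool from outside, world axes, zero at the start; "ft_torque": the same for the moment, N m; "finger_gap": finger opening in m.
Only numpy, scipy, OpenCV 4.12 (cv2) and the standard library are available. Lean on these libraries where they do the work, as an engineer would, in place of code of your own. Each camera call takes 0.05 s, during which the arm holds its last target. There are 200 camera calls.

## Task

Close the open screw jar on the laptop bench with the large lid; leave the small lid where it lies. Set the lid level on the neck with its grip bar in line with the jar's long side, so that it rests on the thread ridges, then turn it back (anticlockwise from above) until it can drop past them and lower it fully onto the neck. Without letting it up again, tighten it clockwise until its bar is in line with the jar's long side once more, and let go.

Things in the scene. Friction and masses are not known exactly. Their poses are not given: they have to be found in the camera images.
- jar: Open white plastic jar, fixed: it never moves or turns. Oblong body 120 (x) x 76 (y) x 62 mm high; on top a round neck 48 mm across, rim 85 mm above the bench, its top 6 mm tapering to 38 mm. Origin: centre of the underside, on the neck's axis, at bench height; x along the long side, z up. A lid fully down has its origin 65 mm above this one.
- jar_thread (a point): Point on the neck's axis level with the tops of the two thread ridges, 76 mm above the bench; axes as the jar's. Ridges at the neck's +x and -x sides reach 31 mm from the axis and span 35 deg to either side of x; gaps between. Undersides 73 mm up at the entry, sloping down to a tight lid's lugs. A stop ends tightening with the lid's x along the jar's x, either way round, +-5 deg.
- lid: Large grey lid, 70 g, 74 mm across, 24 mm high, skirt down; grip bar along x on top, 56 long, 14 wide, 24 mm high. Origin: centre of the lower edge. Two inner lugs, 4 mm high, 30 deg wide, under the bar's ends, 27 mm from the axis; 3 mm side play. Rests on the ridges at 76 mm; turned back 50 to 130 deg (70 is good) it can be lowered 11 mm to the rim, then tightens freely. Half turns are alike.
- small_lid: Small grey lid of the same style that does not fit, a bystander: 50 mm across, 24 mm high, grip bar 40 x 14 x 24 mm along its x axis. Origin: centre of its lower edge. It lies skirt down on the bench and may have changed places with the large lid.
Things that resemble listed ones, but are neither listed nor needed, are in the scene too. Leave any blue look-alike of the lid alone.

How it is judged:
By the outcome, as a careful person would: the job done as asked, in the order asked, and still so for the second after the job is handed in, with the robot touching nothing.
It also fails if it takes over 45 s, if anything falls off the work surface, if the arm or the gripper's body presses on something with over 40 N, if the wrist force passes 120 N, or if a joint passes its speed limit or range.

## Working session

There is one attempt and no reset: what is moved stays moved. The work goes in short steps, Python scripts to look and compute and a shell command to move; the robot and the scene stay as the last step left them, time stands still between calls to the robot, and variables do not carry over. Pictures are saved under pics/ and viewed, about 8 in all and at most 12, crops included, and the job is handed in when it is done.

```bash
mkdir -p pics; ls; cat > h.py <<'E'
import numpy as np,cv2
from station import manip,cams,workorder
def snap(n,f):
    s=cams.snapshot(n); cv2.imwrite('pics/'+f,s['img'][:,:,::-1]); np.save('pics/'+f+'.npy',{k:v for k,v in s.items()},allow_pickle=True); return s
def load(f): return np.load('pics/'+f+'.npy',allow_pickle=True).item()
def ray(s,u,v):
    K=np.array([[s['fx'],0,s['cx']],[0,s['fy'],s['cy']],[0,0,1.]])
    p=cv2.undistortPoints(np.array([[[u,v]]],float),K,np.array([s['k1'],0,0,0,0.]))[0,0]
    return np.array(s['orientation'])@np.array([p[0],-p[1],-1])
def atz(s,u,v,z):
    d=ray(s,u,v); c=np.array(s['position']); return c+d*(z-c[2])/d[2]
def proj(s,P):
    q=np.array(s['orientation']).T@(np.array(P)-s['position'])
    a=np.array([q[0],-q[1]])/-q[2]; a=a*(1+s['k1']*(a@a))
    return [s['fx']*a[0]+s['cx'],s['fy']*a[1]+s['cy']]
E
python3 - <<'E'
from h import *
for n in ['top','side']:
    s=snap(n,n+'1.png'); print(n,s['fx'],s['cx'],s['cy'],s['k1'],s['position'],s['orientation'])
st=manip.sense(); print(st['tcp_pos'],st['eef_rot'],manip.hold_point_z,st['finger_gap'],st['time'])
a=cv2.imread('pics/top1.png');
E
```

```text
pics
top 429.60095387309195 284.18167250546065 210.94788399725465 -0.08213044842407315 [0.50553203 0.12336498 0.98662192] [[ 0.02886068  0.98754099 -0.15469279]
 [-0.99953869  0.02704728 -0.01381492]
 [-0.00945878  0.15502014  0.98786603]]
side 534.6108771368157 283.1859289633647 206.774127992796 0.004133849037610009 [ 0.44893187 -0.67369392  0.87530319] [[ 0.97492762  0.16289667 -0.1515942 ]
 [-0.22213791  0.67244011 -0.70603049]
 [-0.013072    0.72200345  0.69176596]]
[ 0.22928922 -0.58107202  0.23074907] [[ 3.66998096e-01 -3.03518644e-04  9.30221643e-01]
 [-9.30221036e-01  1.06821592e-03  3.66998206e-01]
 [-1.10506837e-03 -9.99999383e-01  1.09693783e-04]] 0.0187 0.08541098155241238 0.1
```

View pics/top1.png

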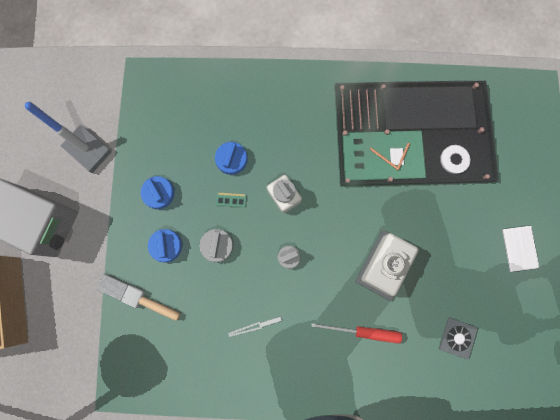

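View pics/side1.png

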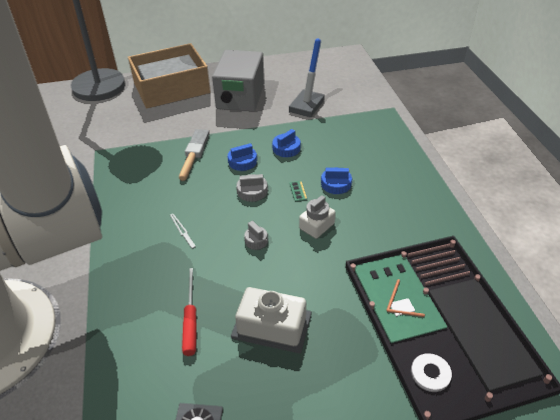

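The top view shows an open jar at (392,263). The grey lids are at (216,246), which is the larger, (289,257), which is smaller, and (284,190), which sits on a closed small jar. There are three blue look-alikes. (216,246) fits the large lid, and I'll confirm it in an enlarged crop.

```bash
python3 - <<'E'
from h import *
t,s=load('top1.png'),load('side1.png')
def crop(f,x,y,w,h):return cv2.resize(cv2.imread('pics/'+f)[y:y+h,x:x+w],(400,300),interpolation=cv2.INTER_CUBIC)
a=np.vstack([np.hstack([crop('top1.png',190,218,80,60),crop('top1.png',352,233,80,60)]),np.hstack([crop('side1.png',212,156,80,60),crop('side1.png',222,273,100,75)])])
cv2.imwrite('pics/c1.png',a)
print(atz(t,216,246,.024),atz(s,252,188,.012),'lid'); print(atz(t,396,264,.085),atz(s,270,302,.085),'jar');print(atz(t,289,257,.03))
E
```

```text
[0.57231734 0.28780015 0.024     ] [0.57920163 0.28941256 0.012     ] lid
[ 0.5407667  -0.10125263  0.085     ] [ 0.5438993  -0.10339759  0.085     ] jar
[0.55224268 0.1230711  0.03      ]
```

View pics/c1.png

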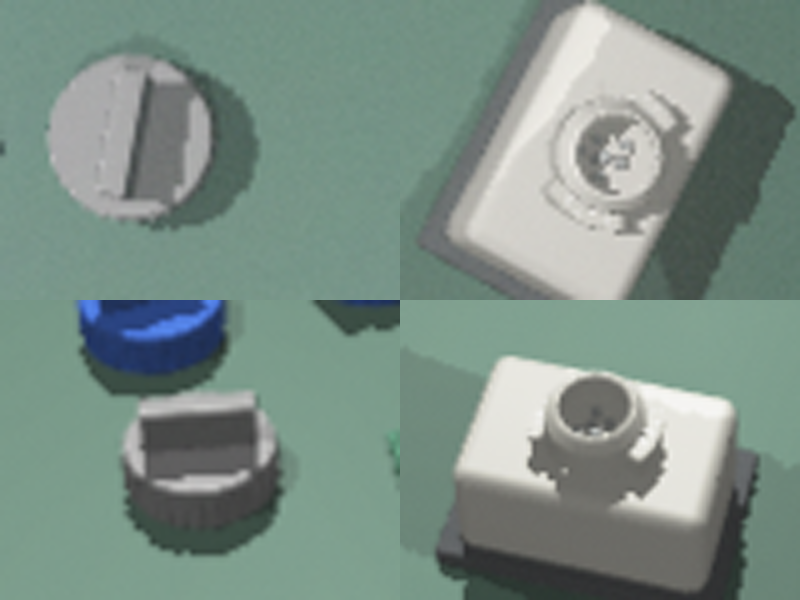

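The enlarged crop confirms it: the lid at (216,245) is 33 px ≈ 73 mm across, so it is the large one. The jar's neck is at top-view (393.6,263.2), with both ridges visible along its long side.

```bash
python3 - <<'E'
from h import *
t,s=load('top1.png'),load('side1.png')
T=lambda x,y,z:atz(t,190+x/5,218+y/5,z)
J=lambda x,y,z:atz(t,352+(x-400)/5,233+y/5,z)
S=lambda x,y,z:atz(s,222+(x-400)/4,273+(y-300)/4,z)
L=lambda x,y,z:atz(s,212+x/5,156+(y-300)/5,z)
ang=lambda a,b:np.degrees(np.arctan2(*(b-a)[[1,0]]))
print('lid',T(130,137,.024),L(200,445,.024))
print('bar',ang(T(122,68,.048),T(100,195,.048)),ang(T(148,70,.048),T(127,198,.048)),ang(L(140,405,.048),L(255,396,.048)))
print('jar',J(608,151,.079),S(597,408,.085))
print('jarx',ang(J(733,75,.062),J(625,298,.062)),ang(S(505,357,.062),S(737,400,.062)))
st=manip.sense();R=np.array(st['eef_rot']);print('jaw',ang(np.zeros(3),R[:,0]))
l=(T(130,137,.024)+L(200,445,.024))/2
print('shift xyz tool',R.T@(l-st['tcp_pos']+[0,0,.15-.024]))
E
```

```text
lid [0.57366615 0.28786958 0.024     ] [0.57935382 0.28669633 0.024     ]
bar 173.11350812313339 173.53486378885964 -6.8116402641173
jar [ 0.54256168 -0.09765749  0.079     ] [ 0.54700208 -0.09960583  0.085     ]
jarx 153.61346304395815 -26.268003347769938
jaw -68.46938538611529
shift xyz tool [-0.68024347  0.08157122  0.64166812]
```

```bash
python3 -m jog '[[[-0.68,0.06,0.642,0.49,0.085],[-0.68,0.06,0.642,0.49,0.085],[-0.68,0.06,0.642,0.49,0.085],[-0.68,0.06,0.642,0.49,0.085],[-0.68,0.06,0.642,0.49,0.085],[-0.68,0.06,0.642,0.49,0.085],[-0.68,0.06,0.642,0.49,0.085],[-0.68,0.06,0.642,0.49,0.085]]]'; cat >> h.py <<'E'
def go(P,jaw):
    st=manip.sense();R=np.array(st['eef_rot']);a=np.degrees(np.arctan2(R[1,0],R[0,0]))
    print('t',st['time'],'tcp',np.round(st['tcp_pos'],4),'jaw',a.round(2),'gap',st['finger_gap'],'F',np.round(st['wrist_force'],1),'q',np.round(st['joint_positions'],2))
    print('shift',np.round(R.T@(np.array(P)-st['tcp_pos']),4),'twist',np.radians((a-jaw+90)%180-90).round(3))
E
python3 -c "
from h import *
go([.5765,.2873,.16],-96.7)"
```

```text
time: 1.1
tcp_pos: [0.4152, -0.1167, 0.1992]
eef_rot: [[-0.114, 0.0, 0.993], [-0.993, -0.0, -0.114], [0.0, -1.0, 0.0]]
wrist_force: [1.1, -0.9, 0.1]
finger_gap: 0.085
t 1.1 tcp [ 0.4152 -0.1167  0.1992] jaw -96.56 gap 0.08495694044904754 F [ 1.1 -0.9  0.1] q [-0.41  0.27  1.84  0.    1.03  1.27]
shift [-0.4198  0.0392  0.1141] twist 0.002
```

```bash
python3 -m jog '[[[-0.40,0.03,0.11,0,0.085],[-0.40,0.03,0.11,0,0.085],[-0.40,0.03,0.11,0,0.085],[-0.40,0.03,0.11,0,0.085],[-0.40,0.03,0.11,0,0.085],[-0.40,0.03,0.11,0,0.085],[-0.40,0.03,0.11,0,0.085],[-0.40,0.03,0.11,0,0.085]]]'; 
python3 -c "
from h import *
go([.5765,.2873,.16],-96.7)
s=snap('wrist','w1.png')
print(proj(s,[.5765,.2873,.048]),proj(s,[.5765,.2873,.024]),s['position'])
cv2.imwrite('pics/w1b.png',cv2.resize(cv2.imread('pics/w1.png'),(784,588)))"
```

```text
time: 2.1
tcp_pos: [0.5699, 0.2689, 0.1684]
eef_rot: [[-0.111, -0.0, 0.994], [-0.994, 0.0, -0.111], [-0.0, -1.0, -0.0]]
wrist_force: [0.6, -0.5, 0.5]
finger_gap: 0.0849
t 2.1 tcp [0.5699 0.2689 0.1684] jaw -96.39 gap 0.08492183311639134 F [ 0.6 -0.5  0.5] q [0.35 0.56 1.41 0.   1.17 2.03]
shift [-0.0191  0.0084  0.0045] twist 0.005
[np.float64(252.30504958279062), np.float64(203.08576733211814)] [np.float64(254.3501079464242), np.float64(196.0509509520835)] [0.64153176 0.25934634 0.31130255]
```

View pics/w1b.png

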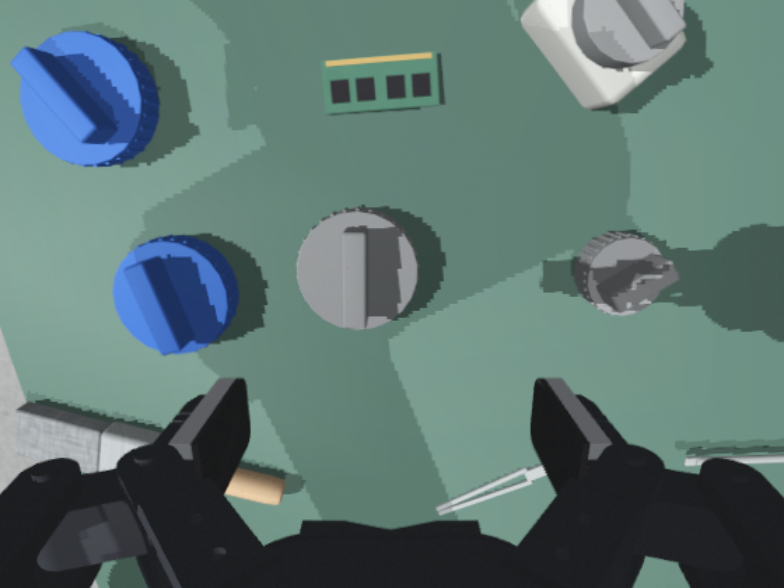

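The wrist view shows the large lid at about (255,192), with its bar top at (253.6,198.6) parallel to the tool's z. I'll correct the position and descend.

```bash
python3 -c "
from h import *
s=load('w1.png');a=atz(s,255,192,.024);b=atz(s,253.6,198.6,.048);print(a,b)
d=atz(s,343/1.4,235/1.4,.048)-atz(s,343/1.4,325/1.4,.048);print(np.degrees(np.arctan2(d[1],d[0])))
c=(a+b)/2;go([c[0],c[1],.027],-96.7)"
```

```text
[0.5799336  0.28629128 0.024     ] [0.57997195 0.28581483 0.048     ]
-7.943492550720697
t 2.15 tcp [0.5694 0.2673 0.1685] jaw -96.44 gap 0.08494339414093062 F [-0.2 -0.7 -0.3] q [ 0.34  0.56  1.41 -0.    1.17  2.03]
shift [-0.0199  0.1415  0.0085] twist 0.004
```

```bash
python3 -m jog '[[[-0.02,0.03,0.0085,0.01,0.085],[-0.02,0.09,0.0085,0.01,0.085],[-0.02,0.12,0.0085,0.01,0.06],[-0.02,0.142,0.0085,0.01,0.05],[-0.02,0.142,0.0085,0.01,0.03],[-0.02,0.142,0.0085,0.01,0.0],[-0.02,0.142,0.0085,0.01,0.0],[-0.02,0.142,0.0085,0.01,0.0]]]' 60; python3 -m jog '[[[0,0,0,0,0],[0,0,0,0,0],[0,0,0,0,0]]]'
python3 -c "
from h import *
go([.58,.286,.027],-96.7)"
```

```text
time: 3.15
tcp_pos: [0.5809, 0.2852, 0.0286]
eef_rot: [[-0.124, 0.002, 0.992], [-0.992, 0.0, -0.124], [-0.001, -1.0, 0.002]]
wrist_force: [-0.2, -3.3, 8.1]
finger_gap: 0.0129
time: 3.52
tcp_pos: [0.581, 0.2852, 0.0286]
eef_rot: [[-0.124, 0.002, 0.992], [-0.992, 0.0, -0.124], [-0.001, -1.0, 0.002]]
wrist_force: [-0.1, -3.1, 8.0]
finger_gap: 0.0127
t 3.525 tcp [0.581  0.2852 0.0286] jaw -97.12 gap 0.012748381644986708 F [-0.1 -3.1  8. ] q [ 0.36  0.76  1.47 -0.    0.92  2.06]
shift [-0.0006  0.0016 -0.001 ] twist -0.007
```

```bash
python3 -m jog '[[[0,-0.05,0,0,0],[0,-0.11,0,0,0],[0,-0.13,0,0,0],[0.1,-0.13,0,0.1,0],[0.15,-0.13,0,0.2,0],[0.2,-0.13,0,0.335,0],[0.2,-0.13,0,0.335,0],[0.2,-0.13,0,0.335,0]]]' 80; 
python3 -c "
from h import *
go([.5447,-.0988,.155],-116.3)"
```

```text
time: 4.53
tcp_pos: [0.5557, 0.0863, 0.1578]
eef_rot: [[-0.444, 0.001, 0.896], [-0.896, 0.0, -0.444], [-0.001, -1.0, 0.001]]
wrist_force: [1.2, 0.9, -0.4]
finger_gap: 0.012
t 4.525 tcp [0.5557 0.0863 0.1578] jaw -116.35 gap 0.012042944987612905 F [ 1.2  0.9 -0.4] q [0.05 0.49 1.59 0.   1.06 2.08]
shift [0.1707 0.0028 0.0723] twist -0.001
```

```bash
python3 -m jog '[[[0.05,0,0.0,0,0],[0.1,0,0.0,0,0],[0.1,0,0.0,0,0],[0.1,0,0.0,0,0]]]'; 
python3 -c "
from h import *
s=snap('wrist','w2.png')
go([.5447,-.0988,.155],-116.3)
cv2.imwrite('pics/w2b.png',cv2.resize(cv2.imread('pics/w2.png'),(784,588)))"
```

```text
time: 5.03
tcp_pos: [0.5119, -0.0018, 0.1575]
eef_rot: [[-0.442, 0.001, 0.897], [-0.897, 0.0, -0.442], [-0.001, -1.0, 0.001]]
wrist_force: [0.1, 0.8, -1.4]
finger_gap: 0.0121
t 5.075 tcp [ 0.512  -0.0016  0.1575] jaw -116.22 gap 0.012346605203928763 F [-0.5  0.4 -1.8] q [-0.12  0.43  1.71  0.    1.    1.91]
shift [0.0727 0.0025 0.0723] twist 0.001
```

View pics/w2b.png

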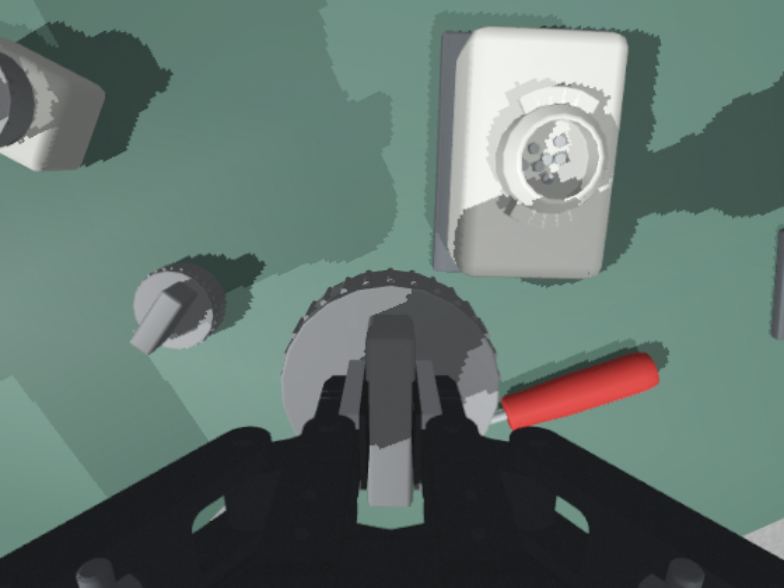

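```bash
python3 -c "
from h import *
s=load('w2.png');W=lambda x,y,z:atz(s,x/1.4,y/1.4,z)
st=manip.sense();R=np.array(st['eef_rot']);p=np.array(st['tcp_pos'])
zt=p[2]-.0286+.048
a,b=W(390.5,317,zt),W(390.5,505,zt)
print('bar len',np.linalg.norm(a-b),'centre in tool',R.T@((a+b)/2-p))
l=W(390,285,zt-.024); print('lid far edge',R.T@(l-p), 'left/right',(R.T@(W(281,380,zt-.024)-p))[0],(R.T@(W(500,380,zt-.024)-p))[0])
img=cv2.resize(cv2.imread('pics/w2.png'),(784,588))
th=np.linspace(0,2*np.pi,60)
for r,z,c in [(.019,.085,(0,0,255)),(.024,.079,(255,0,0)),(.031,.076,(0,255,0))]:
  q=np.array([proj(s,[.5447+r*np.cos(t),-.0988+r*np.sin(t),z]) for t in th])*1.4
  print(r,q.min(0),q.max(0))
  cv2.polylines(img,[q.astype(np.int32)],True,c)
e=np.radians(-26.3);ex=np.array([np.cos(e),np.sin(e)]);ey=np.array([-ex[1],ex[0]])
q=np.array([proj(s,list(np.array([.5447,-.0988])+ex*i*.06+ey*j*.038)+[.062]) for i,j in [(1,1),(1,-1),(-1,-1),(-1,1)]])*1.4
cv2.polylines(img,[q.astype(np.int32)],True,(255,0,255))
cv2.imwrite('pics/c2.png',cv2.resize(img[10:300,410:680],None,fx=2,fy=2,interpolation=cv2.INTER_CUBIC))
"
```

```text
bar len 0.06070152770691964 centre in tool [ 0.00124046 -0.01939969  0.00148936]
lid far edge [0.00113626 0.00462146 0.03448906] left/right -0.035369833103207314 0.03788131340944658
0.019 [511.99876424 115.18309287] [598.69015488 205.41118994]
0.024 [497.51827146 104.31538622] [604.15939067 215.2430306 ]
0.031 [480.57472402  88.24508703] [616.49710011 229.60960464]
```

View pics/c2.png

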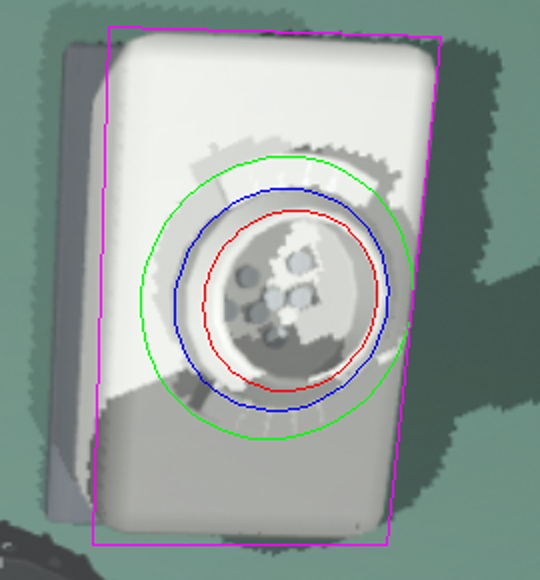

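The overlay fits the jar to within about 1 mm and 1°. The lid is held centred to within about 1 mm, so I'm going over the neck now.

```bash
python3 -m jog '[[[0.04,0,0.04,0,0],[0.0727,0,0.0723,0,0],[0.0727,0,0.0723,0,0],[0.0727,0.02,0.0723,0,0],[0.0727,0.035,0.0723,0,0],[0.0727,0.042,0.0723,0,0],[0.0727,0.042,0.0723,0,0]]]'; 
python3 -c "
from h import *
go([.5447,-.0988,.1046],-116.3)"
```

```text
time: 5.95
tcp_pos: [0.5437, -0.0995, 0.1149]
eef_rot: [[-0.443, -0.001, 0.897], [-0.897, 0.0, -0.443], [0.0, -1.0, -0.001]]
wrist_force: [0.4, -0.2, -1.2]
finger_gap: 0.0122
t 5.95 tcp [ 0.5437 -0.0995  0.1149] jaw -116.27 gap 0.012226016479019644 F [ 0.4 -0.2 -1.2] q [-0.29  0.54  1.65  0.    0.95  1.74]
shift [-0.0011  0.0103  0.0006] twist 0.001
```

```bash
python3 -m jog '[[[-0.001,0.003,0.0006,0,0],[-0.001,0.006,0.0006,0,0],[-0.001,0.008,0.0006,0,0],[-0.001,0.009,0.0006,0,0],[-0.001,0.0105,0.0006,0,0],[-0.001,0.0115,0.0006,0,0],[-0.001,0.0115,0.0006,0,0]]]'; 
python3 -c "
from h import *
go([.5447,-.0988,.1046],-116.3)"
```

```text
time: 6.82
tcp_pos: [0.5448, -0.0995, 0.1045]
eef_rot: [[-0.443, 0.001, 0.896], [-0.896, -0.0, -0.443], [-0.0, -1.0, 0.001]]
wrist_force: [-3.8, 1.6, 13.2]
finger_gap: 0.0123
t 6.825 tcp [ 0.5448 -0.0995  0.1045] jaw -116.31 gap 0.012263780486762533 F [-3.8  1.6 13.2] q [-0.29  0.55  1.66 -0.    0.93  1.74]
shift [-0.0006 -0.0001 -0.0004] twist -0.0
```

Contact came at exactly 76 mm (TCP 0.1045) with 13 N, so the lid rests on the ridges. Next I turn it back 70°.

```bash
python3 -m jog '[[[0,-0.0005,0,-0.17,0],[0,-0.0005,0,-0.34,0],[0,-0.0005,0,-0.51,0],[0,-0.0005,0,-0.68,0],[0,-0.0005,0,-0.85,0],[0,-0.0005,0,-1.02,0],[0,-0.0005,0,-1.22,0],[0,-0.0005,0,-1.22,0]]]' 110; 
python3 -c "
from h import *
go([.5447,-.0988,.0936],-46.3)"
```

```text
time: 7.82
tcp_pos: [0.5451, -0.0994, 0.1044]
eef_rot: [[0.689, 0.001, 0.725], [-0.725, 0.0, 0.689], [0.0, -1.0, 0.0]]
wrist_force: [2.3, 2.3, 0.1]
finger_gap: 0.0116
t 7.825 tcp [ 0.5451 -0.0994  0.1044] jaw -46.43 gap 0.01159450506409472 F [2.3 2.3 0.1] q [-0.29  0.55  1.66  0.    0.93  0.52]
shift [-0.0007  0.0108  0.0001] twist -0.002
```

```bash
python3 -m jog '[[[0,0.002,0,0,0],[0,0.004,0,0,0],[0,0.006,0,0,0],[0,0.008,0,0,0],[0,0.0095,0,0,0],[0,0.0108,0,0,0],[0,0.0118,0,0,0],[0,0.0118,0,0,0]]]'; 
python3 -c "
from h import *
go([.5447,-.0988,.0936],-46.3)"
```

```text
time: 8.82
tcp_pos: [0.545, -0.0994, 0.0937]
eef_rot: [[0.689, 0.001, 0.724], [-0.724, -0.0, 0.689], [0.001, -1.0, 0.001]]
wrist_force: [-2.7, 5.8, 24.9]
finger_gap: 0.0112
t 8.825 tcp [ 0.545  -0.0994  0.0937] jaw -46.41 gap 0.011176316343338443 F [-2.7  5.8 24.9] q [-0.29  0.57  1.67  0.    0.9   0.52]
shift [-0.0006  0.0001  0.0002] twist -0.002
```

Fully down: TCP 0.0937 with 25 N, 10.8 mm lower. Now I tighten it, keeping light downward pressure.

```bash
python3 -m jog '[[[0,-0.0005,0,0.17,0],[0,-0.0005,0,0.34,0],[0,-0.0005,0,0.51,0],[0,-0.0005,0,0.68,0],[0,-0.0005,0,0.85,0],[0,-0.0005,0,1.02,0],[0,-0.0005,0,1.12,0],[0,-0.0005,0,1.12,0]]]';  python3 -m jog '[[[0,0,0,0.05,0],[0,0,0,0.10,0],[0,0,0,0.10,0],[0,0,0,0.10,0]]]'
python3 -c "
from h import *
go([.5447,-.0988,.0936],-116.3); print(manip.sense()['ft_torque'])"
```

```text
time: 9.82
tcp_pos: [0.5452, -0.1, 0.0937]
eef_rot: [[-0.353, 0.001, 0.936], [-0.936, -0.001, -0.353], [0.0, -1.0, 0.001]]
wrist_force: [1.0, -1.2, 13.5]
finger_gap: 0.0118
time: 10.32
tcp_pos: [0.5452, -0.0999, 0.0937]
eef_rot: [[-0.443, 0.001, 0.896], [-0.896, -0.001, -0.443], [0.0, -1.0, 0.001]]
wrist_force: [-0.4, 0.1, 14.0]
finger_gap: 0.0113
t 10.325 tcp [ 0.5452 -0.0999  0.0937] jaw -116.31 gap 0.0113099382945986 F [-0.4  0.1 14. ] q [-0.29  0.57  1.67 -0.    0.9   1.74]
shift [-0.0008  0.0001 -0.001 ] twist -0.0
[-0.00392033 -0.04416263 -0.04100975]
```

```bash
python3 -m jog '[[[0,0,0,0.02,0],[0,0,0,0.04,0],[0,0,0,0.04,0]]]'
python3 -c "
from h import *
go([.5447,-.0988,.0936],-116.3); print(manip.sense()['ft_torque'])"
```

```text
time: 10.7
tcp_pos: [0.5455, -0.0997, 0.0937]
eef_rot: [[-0.479, 0.002, 0.878], [-0.878, -0.001, -0.479], [-0.0, -1.0, 0.002]]
wrist_force: [2.8, 3.5, 12.3]
finger_gap: 0.0118
t 10.7 tcp [ 0.5455 -0.0997  0.0937] jaw -118.62 gap 0.011757257503741637 F [ 2.8  3.5 12.3] q [-0.29  0.57  1.67 -0.    0.9   1.78]
shift [-0.0004  0.0001 -0.0011] twist -0.04
[ 0.5407067  -0.35636541  0.09960694]
```

```bash
python3 -m jog '[[[0,0,0,0.015,0],[0,0,0,0.03,0],[0,0,0,0.03,0]]]'
python3 -c "
from h import *
go([.5447,-.0988,.0936],-116.3); print(manip.sense()['ft_torque'])"
```

```text
time: 11.08
tcp_pos: [0.5456, -0.0997, 0.0937]
eef_rot: [[-0.505, 0.002, 0.863], [-0.863, -0.001, -0.505], [-0.0, -1.0, 0.002]]
wrist_force: [3.3, 3.3, 11.2]
finger_gap: 0.0114
t 11.075 tcp [ 0.5456 -0.0997  0.0937] jaw -120.3 gap 0.011420373703968414 F [ 3.3  3.3 11.2] q [-0.29  0.57  1.67 -0.    0.9   1.81]
shift [-0.0003  0.0001 -0.0012] twist -0.07
[ 0.66769445 -0.61723837  0.6315481 ]
```

A torque of 0.63 N·m shows the tightening stop has been reached. Now I release and retreat.

```bash
python3 -m jog '[[[0,0,0,0,0.03],[0,0,0,0,0.05],[0,0,0,0,0.06],[0,0,0,0,0.06],[0,-0.03,0,0,0.06],[0,-0.08,0,0,0.06],[0,-0.13,0,0,0.06],[0,-0.13,-0.05,0,0.06]]]'
python3 -c "
from h import *
go([.5447,-.0988,.0936],-116.3)
s=snap('wrist','w3.png'); t=snap('side','s3.png'); tp=snap('top','t3.png')
e=np.radians(-26.3);ex=np.array([np.cos(e),np.sin(e)]);ey=np.array([-ex[1],ex[0]])
out=[]
for cam,f,k,w in [(s,'w3.png',1,None),(t,'s3.png',4,50)]:
  im=cv2.imread('pics/'+f);im=cv2.resize(im,None,fx=k,fy=k,interpolation=cv2.INTER_CUBIC)
  for x,y,z,c in [(.028,.007,.113,(0,0,255)),(.06,.038,.062,(255,0,255))]:
    q=np.array([proj(cam,list(np.array([.5447,-.0993])+ex*i*x+ey*j*y)+[z]) for i,j in [(1,1),(1,-1),(-1,-1),(-1,1)]])*k
    cv2.polylines(im,[q.astype(np.int32)],True,c)
  th=np.linspace(0,6.283,60)
  q=np.array([proj(cam,[.5447+.037*np.cos(a),-.0993+.037*np.sin(a),.089]) for a in th])*k
  cv2.polylines(im,[q.astype(np.int32)],True,(0,255,0))
  if w:
    u,v=np.array(proj(cam,[.5447,-.0993,.08]));u=int(u*k);v=int(v*k);im=im[v-210:v+210,u-200:u+200]
  else: im=cv2.copyMakeBorder(im[:, 80:480],0,0,0,0,cv2.BORDER_CONSTANT)
  out.append(im)
cv2.imwrite('pics/c3.png',np.hstack(out))"
```

```text
time: 12.08
tcp_pos: [0.5053, -0.0756, 0.2265]
eef_rot: [[-0.506, 0.008, 0.863], [-0.863, -0.002, -0.506], [-0.002, -1.0, 0.009]]
wrist_force: [0.8, 0.4, -0.4]
finger_gap: 0.0599
t 12.075 tcp [ 0.5053 -0.0756  0.2265] jaw -120.38 gap 0.059864457169418725 F [ 0.8  0.4 -0.4] q [-0.27  0.34  1.64 -0.    1.16  1.84]
shift [0.0004 0.1333 0.0446] twist -0.071
```

View pics/c3.png

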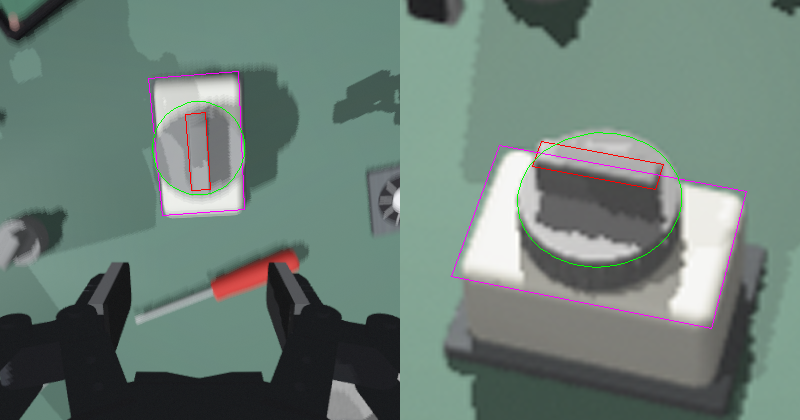

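The lid is fully down: its outline and bar top match the predicted 65 mm seat in both views. I'll make one closer check of the bar angle against the jar.

```bash
python3 -c "
from h import *
im=cv2.imread('pics/w3.png')[60:225,210:350]
cv2.imwrite('pics/c4.png',cv2.resize(im,None,fx=3.6,fy=3.6,interpolation=cv2.INTER_CUBIC))"
```

```text
(no output)
```

View pics/c4.png

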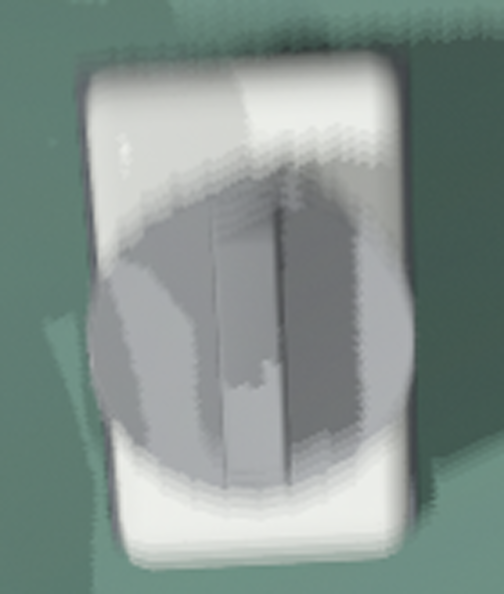

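The bar's edges tilt 2.5° in the image and the jar's long sides average 2.4°, so they are in line. The gripper is clear.

```bash
python3 -m jog '[[[0,0,0,0,0.06],[0,0,0,0,0.06]]]'; python3 -c "
from h import *
print(workorder.hand_in())"
```

```text
time: 12.48
tcp_pos: [0.5022, -0.0746, 0.2227]
eef_rot: [[-0.505, -0.0, 0.863], [-0.863, -0.0, -0.505], [0.0, -1.0, -0.0]]
wrist_force: [-0.1, -0.1, -0.5]
finger_gap: 0.0595
the job is handed in; nothing more can be done
None
```

The large lid is screwed onto the open jar, and the job was handed in at 12.5 s with the gripper well clear. I never touched the small lid or the blue look-alikes.

- **Rest on the ridges:** I set the lid down with its bar along the jar's long side. It made contact at 76 mm with 13 N.
- **Turn back and lower:** after a 70° anticlockwise turn it dropped to about 65 mm and seated with 25 N.
- **Tighten:** I turned it clockwise under 11–14 N of downward force. It reached the stop, where the resisting torque rose to 0.63 N·m.

**Last checks:** after letting go, the lid's outline and bar top matched the fully-down position in the wrist and side pictures. The bar tilted 2.5° in the picture and the jar's long sides 2.4°.

**Disagreement:** at the stop the gripper was about 4° past the jar line I had estimated earlier, while that last picture shows the bar in line. The gap is within the stop's ±5°. That last wrist picture was also slightly blurred by motion.

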